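Hang the spool rack on its two snap hooks

ROBOT

A 6-joint arm with a two-finger parallel gripper is mounted at the origin on a cart in front of the work surface, level with it; the furniture and walls round the work are solid. World frame = base frame: x ahead of the robot, y to its left, z up, the work surface at z = 0. Lengths are in mm, angles in rad, forces in N, time in s.
With the tool pointing down it reaches from about 375 to 900 mm from the base axis. Payload 3.1 kg.
Tool frame: the origin (TCP) lies on the front face of the gripper's body, between the roots of the fingers; the fingertips stand 70 mm ahead of it and the grasp point (between the pads) lies 51 mm ahead of it; z points along the fingers, y is the line along which they close (so a half turn about z gives the same grasp; the last joint's range is limited). The gripper opens to 87 mm and grips with 3 to 60 N. Pads are 19 mm wide; open, the fingers measure 117 mm over their backs; the gripper's body (75 mm by 190 mm) begins 51 mm behind the grasp point.
Start: joints at [1.004, 0.527, 1.433, -0, 1.181, -0.178], TCP at [236.304, 578.583, 292.248] pointing down, gripper open.
Joint ranges: [-3.08, 3.08], [-0.75, 2.2], [0.22, 2.44], [-1.43, 4.57], [0, 2.65], [-2.85, 2.85]. Speed limits (rad/s): [2.79, 2.79, 3.14, 3.14, 3.14, 3.14].

INTERFACE

Orientations are given as a rotation vector (axis times angle).
In Python, from rig import arm, imaging, ticket gives the robot as it stands. The module is installed in compiled form; this text tells all that it offers.
- The arm moves only by the shell command python3 -m crank 'ROWS' [FORCE]. ROWS is JSON, a list of rows, each a list of 3 entries, a list of its own where there are three numbers: the shift along the world's x, y, z in m, then the turn about the world's z in degrees, then the opening, from -1 (shut) to 1 (fully open). A call has 1 to 10 rows; each row shifts and turns the commanded pose from where the row before left it; what a row does not reach is not made up. A row lasts 1/12 s, in which the tool goes at most 41.7 mm and 7.16 degrees, less where a joint would pass 70% of its speed; a pose out of reach is approached as far as the arm can. A call with a gripper value outside its range is refused whole. The fingers move at their own pace and stop on an object; FORCE is the grip in N (left out, the last holds). Time passes only in rows, so rows that do not move let the fingers close. It gives the time, the measured TCP pose, the force, the opening and the grip force at its end, in the units of the state.
- arm.read_state(): the state, without advancing time (a new reading comes with each control period).
- imaging.read_camera(name): name is "side" or "top" or "wrist"; returns (picture, depth): 420x560x3 uint8, red, green, blue; 420x560 float32, mm along the optical axis (not along the pixel's ray), 0 where there is no reading.
- imaging.camera_model(name): a dict with "fx", "fy", "cx", "cy" (pixels), "rvec" (rotation vector, rad) and "tvec" (3), from world to camera coordinates, as OpenCV has them; the wrist camera has in their place "tool_from_camera" (4x4, takes a point from camera to tool coordinates, whose origin is the TCP and whose axes are the flange's). Camera axes: x right, y down, z forward; pixel columns grow to the right and rows downward; lengths in mm; the calibration is good to about 2 mm. The wrist camera is an equidistant fisheye: a pixel r from the principal point sees the ray r / f radians off the axis. A picture is of the moment at which its call begins: read the wrist's pose just before it. camera_model takes no time and is no camera call.
- ticket.finish_job(): hands the job in; it is judged then, once.
The state is a dict: "time_s": time; "qpos": joint angles; "qd": joint speeds; "joint_efforts": joint torques, N m; "tool_pos": TCP position; "orientation": TCP orientation; "ft_force": force on the tool from outside, world axes, zero at the start; "torque": the same for the moment, N m; "grip_width": finger opening in mm; "grip_force": force on a finger pad.
Only numpy, scipy, OpenCV 4.12 (cv2) and the standard library are available. Lean on these libraries where they do the work, as an engineer would, in place of code of your own. Each camera call takes 0.05 s, during which the arm holds its last target. There are 200 camera calls.

TASK

Pick up the spool rack by its grip tab, hang its top rod in both hooks of the stand and press it gently down until both ends are fully home under their spring catches. Before you let go, tug it gently upward so that both rod ends lift off their seats and pull against the closed catches, then let it sink back, release it and leave it hanging home in both hooks. The catches and the rack are light, so press and pull with no more than about 20 N, and do not knock over the spray can or the glue bottle.

Things in the scene. Friction and masses are not known exactly. Their poses are not given: they have to be found in the camera images.
- rack_grip (a point): Middle of the black grip tab on top of the spool rack: grasp here. x: across the frame, y: along its rod, z up. Tab 12 mm thick (x), 44 mm wide (y), its top 21 mm above this point. The rack (0.25 kg) is an upright frame 304 mm wide, standing on foot bars 58 mm deep (x); their underside is 140 mm below this point.
- rod_middle (a point): Middle of the rack's round steel top rod, on its axis, 45 mm straight below rack_grip; same axes. Rod 12 mm in diameter along y, with a black 20 mm knob at each end. It is bare for the hooks from 87 to 132 mm to either side of the middle, between the aluminium cheeks and the knobs.
- hook_stand: Fixed steel stand; origin on the table, below the middle between its two hooks. x points from the hooks' open front back to the two posts (84 mm behind, 186 mm tall), y along the line of hooks, z up. The crossbar with the hooks is clamped at a height that differs each time and is not measured: slot floors 149 to 180 mm above the table. It is rubber-mounted: yields 1 mm for 10 N.
- hook_left (a point): Point on the table straight below the slot of the hook at +y of the stand (115 mm from its origin); the stand's axes. Hook 16 mm wide (y); slot open upward, 17 mm wide (x; 9 mm of it in front of this point), with a mouth that guides a rod up to 8 mm off. Front lip reaches 39 mm, catch bracket behind 41 mm above the slot floor. A rod fully home lies on the floor, its axis 6 mm above it.
- hook_right (a point): The same point below the equal hook at -y. In each hook a dark spring catch leans over the slot, tip 16 mm above the floor. Pressing the rod past both catches takes 3 to 12 N besides the weight; then they snap shut over it with 4 mm of free play up and down and hold it against a pull; a rod jammed half-way has no play. Beyond, the force grows about 10 N per mm.
- spray_can: Bystander: white and black aerosol can, 65 mm in diameter, 190 mm tall, standing; origin at the centre of its underside, z up.
- glue_bottle: Bystander: small white glue bottle with a pointed red cap, 38 mm in diameter, 109 mm tall, standing; origin at the centre of its underside, z up.

How it is judged (in metres and radians):
On the way, in this order (a step that is already met when the one before it is completed fails the run):
1. the rack is lifted off the table in the gripper (height (world z) of rack_grip above 0.17 m and contact force between the fingers and spool_rack above 1 N), for 0.2 s.
2. both rod ends rest on the floors of their slots with both catches shut above them, still held (contact force between spool_rack and slot_floor_left above 0.3 N and contact force between spool_rack and slot_floor_right above 0.3 N and contact force between the fingers and spool_rack above 1 N), for 0.2 s.
3. tugged upward: both rod ends are off the floors and pull on their shut catches with more than 1.5 N each, still held (contact force between spool_rack and catch_left above 1.5 N and contact force between spool_rack and catch_right above 1.5 N and contact force between spool_rack and slot_floor_left below 0.1 N and contact force between spool_rack and slot_floor_right below 0.1 N and contact force between the fingers and spool_rack above 1 N), for 0.2 s.
At the end, for the whole second after the job is handed in: The rack hangs at rest, within 0.3 rad of upright, with both rod ends on the floors of their slots (more than 0.3 N on each) (contact force between spool_rack and slot_floor_left above 0.3 N and contact force between spool_rack and slot_floor_right above 0.3 N and angle between rack_grip's own z axis and vertical below 0.3 rad and linear speed of spool_rack below 0.05 m/s); the robot touches nothing.
It fails at once if the rack presses or pulls on the hook stand with more than 25 N (contact force between spool_rack and hook_stand above 25 N).
It fails at once if the spray can or the glue bottle is knocked over (tilted more than 0.5 rad) (angle between any of spray_can, glue_bottle's own z axis and vertical above 0.5 rad).
It also fails if it takes over 72 s, if anything falls off the work surface, if the arm or the gripper's body presses on something with over 40 N, if the wrist force passes 120 N, or if a joint passes its speed limit or range.

## Working session

There is one attempt and no reset: what is moved stays moved. The work goes in short steps, Python scripts to look and compute and a shell command to move; the robot and the scene stay as the last step left them, time stands still between calls to the robot, and variables do not carry over. Pictures are saved under pics/ and viewed, at most 10 in all, crops included, and the job is handed in when it is done.

```bash
mkdir -p pics; python3 - <<'E'
from rig import arm, imaging
import cv2,numpy as np
for n in ("side","top"):
    p,d=imaging.read_camera(n); np.savez(f"pics/{n}0.npz",p=p,d=d)
    cv2.imwrite(f"pics/{n}0.png",p[...,::-1])
    m=imaging.camera_model(n); R=cv2.Rodrigues(np.array(m["rvec"],float))[0]
    print(n,m["fx"],m["cx"],m["cy"],-R.T@np.array(m["tvec"]).ravel(),R[2])
s=arm.read_state();print(s)
E
```

```text
side 383.81648476189804 277.7727614188402 204.4907778500005 [  353.48460928 -1091.70459901   589.34541332] [ 0.17399531  0.88745731 -0.42678467]
top 413.2343985357389 271.1520970870414 211.45387239315625 [  38.68214303  202.86416379 1268.83114406] [ 0.3900895  -0.21636124 -0.89499609]
{'time_s': 0.1, 'qpos': array([ 1.00448228e+00,  5.28400588e-01,  1.43377655e+00, -3.31105353e-05,
        1.18134568e+00, -1.78502044e-01]), 'qd': array([ 0.00094161, -0.0020444 , -0.00229741,  0.0006926 ,  0.00018391,
        0.00013075]), 'joint_efforts': array([-3.35271106e-04, -4.40984702e+01, -1.77150357e+01,  6.34817686e-02,
        5.34209528e-02, -2.88836236e-05]), 'tool_pos': array([236.05244364, 578.15316017, 291.35174433]), 'orientation': array([-6.05213903e-01, -3.08205765e+00,  2.84096609e-03]), 'ft_force': array([-0.41707466,  0.07692582,  0.10366424]), 'torque': array([-0.03616755, -0.06317705, -0.03845092]), 'grip_force': 0.0, 'grip_width': 87.35897186914181}
```

View pics/side0.png

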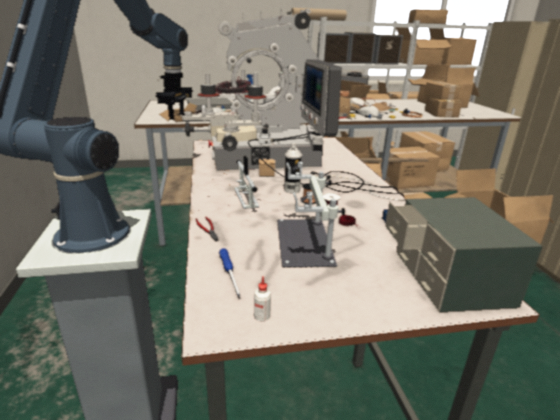

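View pics/top0.png

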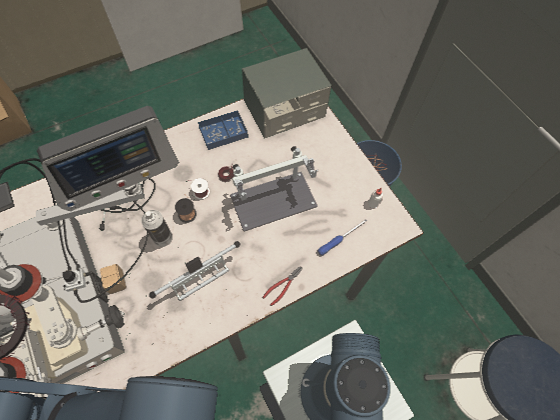

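The side view shows the stand at about (310,225), the rack at about (245,185) and the glue at (262,300). In the top view the rack's knobs are at about (152,295) and (238,243) with the tab at (194,266), the stand is at about (275,190), the can at (157,228) and the glue at (374,198). I'll enlarge the rack and stand.

```bash
cat > h.py <<'E'
import cv2,numpy as np
from rig import imaging
def pose(n):
    m=imaging.camera_model(n); R=cv2.Rodrigues(np.array(m["rvec"],float))[0]; t=np.array(m["tvec"],float).ravel()
    return m,R,t
def ray(n,u,v):
    m,R,t=pose(n); d=R.T@np.array([(u-m["cx"])/m["fx"],(v-m["cy"])/m["fy"],1.]); return -R.T@t,d
def plane(n,u,v,z):
    c,d=ray(n,u,v); return c+d*(z-c[2])/d[2]
def cloud(n,d):
    m,R,t=pose(n); v,u=np.mgrid[:420,:560]
    P=np.stack([(u-m["cx"])/m["fx"]*d,(v-m["cy"])/m["fy"]*d,d],-1)
    return (P-t)@R
E
python3 - <<'E'
import cv2,numpy as np
from h import *
a=np.load("pics/top0.npz"); X=cloud("top",a["d"])
c1=cv2.resize(a["p"][225:310,135:255],None,fx=6,fy=6,interpolation=2)[...,::-1]
c2=cv2.resize(a["p"][140:240,215:330],None,fx=6,fy=6,interpolation=2)[...,::-1]
cv2.imwrite("pics/c1.png",c1);cv2.imwrite("pics/c2.png",c2)
for v,u in [(295,152),(243,238),(266,194),(262,194),(270,194),(230,157),(212,155),(197,375),(227,245),(203,314),(178,235),(167,318),(210,275)]:
    print((u,v),X[v,u].round(0))
E
```

```text
(152, 295) [469. 347. 104.]
(238, 243) [497.  61. 107.]
(194, 266) [482. 207. 134.]
(194, 262) [482. 202. 161.]
(194, 270) [480. 212. 109.]
(157, 230) [639. 260. 131.]
(155, 212) [680. 243. 163.]
(375, 197) [ 452. -421.   61.]
(245, 227) [578.   3.   7.]
(314, 203) [ 546. -246.   14.]
(235, 178) [674. -19. 165.]
(318, 167) [ 673. -340.   -2.]
(275, 210) [ 585. -115.   12.]
```

View pics/c1.png

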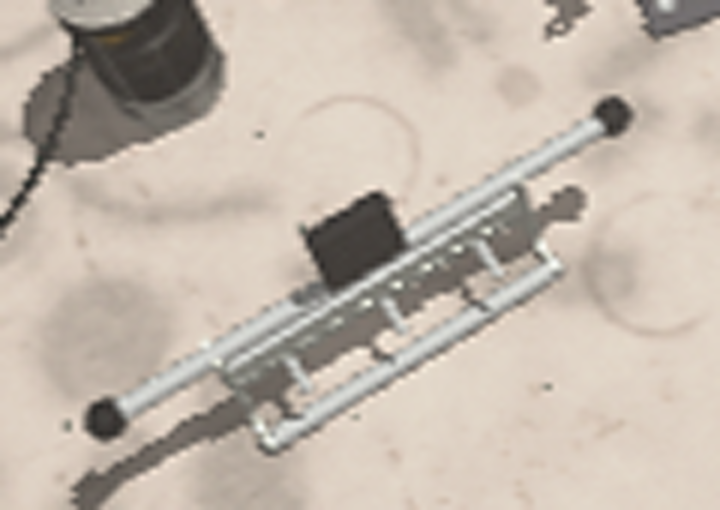

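View pics/c2.png

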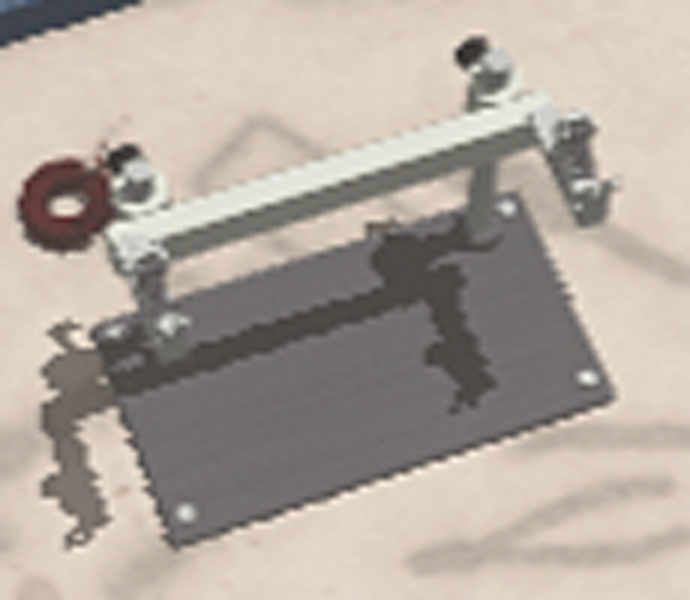

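```bash
python3 - <<'E'
import cv2,numpy as np
from h import *
a=np.load("pics/top0.npz"); X=cloud("top",a["d"]); p=a["p"].astype(int)
k=[plane("top",135+(u-2.5)/6,225+(v-2.5)/6,95) for u,v in((105,418),(613,117))]
print(k,np.linalg.norm(k[0]-k[1]),(k[0]+k[1])/2, "yaw",np.degrees(np.arctan2(*( (k[0]-k[1])[[0,1]]*[-1,1]))))
t=[plane("top",135+(u-2.5)/6,225+(v-2.5)/6,161) for u,v in((308,232),(382,193),(404,240),(330,290))]
print("tab",np.round(t))
for u,v in ((125,150),(545,100)): pass
m=np.zeros(p.shape[:2],bool); m[143:235,218:325]=1
m&=(X[...,2]>100)&(X[...,2]<230)
Q=X[m]; 
for lo in range(100,230,15):
    q=Q[(Q[:,2]>lo)&(Q[:,2]<=lo+15)]
    if len(q): print(lo,len(q),q.min(0).round(),q.max(0).round())
c=Q[Q[:,2]>150]; r=cv2.minAreaRect(c[:,:2].astype(np.float32)); print(r)
# base plate screws
for u,v in((186,513),(588,377),(508,208),(118,330)): print(plane("top",215+(u-2.5)/6,140+(v-2.5)/6,10).round())
# can & glue
for u,v in((157,230),): print(X[v-20:v+20:4,u].round())
b=np.load("pics/side0.npz")
cv2.imwrite("pics/c3.png",cv2.resize(b["p"][160:275,225:360],None,fx=5,fy=5,interpolation=2)[...,::-1])
E
```

```text
[array([474.52456493, 347.36827292,  95.        ]), array([500.87496382,  64.20104647,  95.        ])] 284.3906145727432 [487.69976438 205.7846597   95.        ] yaw 5.31640355923326
tab [[489. 224. 161.]
 [491. 185. 161.]
 [465. 186. 161.]
 [458. 226. 161.]]
130 73 [ 632. -246.  133.] [691. -11. 145.]
145 195 [ 586. -249.  145.] [721.  -9. 160.]
160 605 [ 564. -259.  160.] [724.  -3. 175.]
175 117 [ 565. -246.  175.] [701.  -4. 190.]
190 62 [ 560. -249.  190.] [685.  -3. 205.]
205 60 [ 559. -251.  205.] [636.  -3. 214.]
((642.2789916992188, -132.27186584472656), (249.66163635253906, 140.08204650878906), 82.90287780761719)
[582.  -2.  10.]
[ 552. -244.   10.]
[ 672. -260.   10.]
[705. -19.  10.]
[[778. 240.   1.]
 [671. 240. 163.]
 [659. 245. 163.]
 [648. 250. 159.]
 [641. 255. 151.]
 [639. 260. 131.]
 [640. 266. 105.]
 [642. 273.  77.]
 [650. 280.  35.]
 [655. 288.  -1.]]
```

View pics/c3.png

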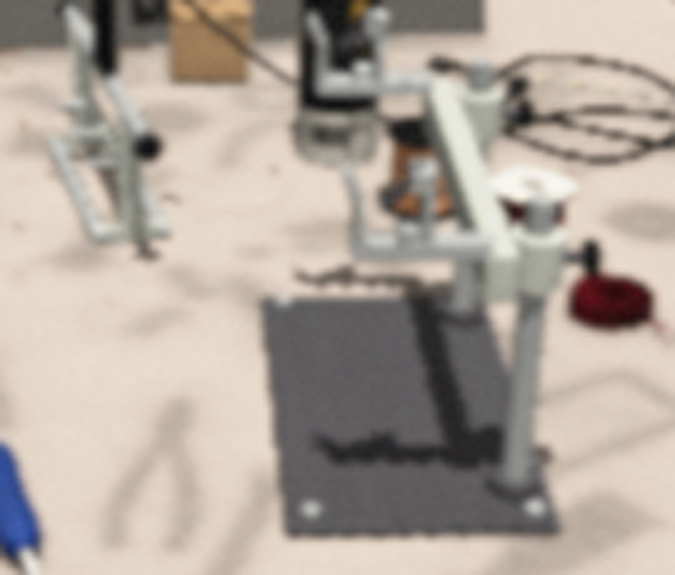

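The side crop shows the hook lips at about (320,60) and (350,200), the catch brackets behind them at (375,50) and (425,190), and the crossbar running back to the posts. The measurements fit: the knobs are 284 mm apart, rack_grip is at about (488,206) with yaw +5.3°, and the stand's yaw is about -7.1°. I'll move above the rack and turn by -62.5°.

```bash
python3 -m crank '[[[0.0225,-0.033,0.006],-6.25,1],[[0.0225,-0.033,0.006],-6.25,1],[[0.0225,-0.033,0.006],-6.25,1],[[0.0225,-0.033,0.006],-6.25,1],[[0.0225,-0.033,0.006],-6.25,1],[[0.0225,-0.033,0.006],-6.25,1],[[0.0225,-0.033,0.006],-6.25,1],[[0.0225,-0.033,0.006],-6.25,1],[[0.0225,-0.033,0.006],-6.25,1],[[0.0225,-0.033,0.006],-6.25,1]]' 20; python3 -m crank '[[[0.012,-0.036,0.01],0,1],[[0.012,-0.036,0.01],0,1],[[0.012,-0.036,0.01],0,1],[[0.012,-0.036,0.01],0,1],[[0.012,-0.036,0.01],0,1],[[0.012,-0.036,0.01],0,1],[[0.012,-0.036,0.01],0,1],[[0,0,0],0,1],[[0,0,0],0,1]]'
python3 - <<'E'
from rig import arm,imaging
import numpy as np,cv2
s=arm.read_state();print(s["time_s"],s["tool_pos"],s["orientation"],s["qpos"],s["ft_force"])
p,d=imaging.read_camera("wrist");np.savez("pics/w1.npz",p=p,d=d,pos=s["tool_pos"],o=s["orientation"])
print(imaging.camera_model("wrist"))
cv2.imwrite("pics/w1.png",p[...,::-1])
R=cv2.Rodrigues(s["orientation"])[0];print(np.degrees(np.arctan2(R[1,1],R[0,1])))
E
```

```text
time_s: 0.93
tool_pos: [461.7, 246.7, 352.3]
orientation: [-2.123, -2.315, 0.001]
ft_force: [-0.1, 0.8, -0.0]
grip_width: 87.0
grip_force: 0.0
time_s: 1.68
tool_pos: [545.8, -5.4, 422.2]
orientation: [-2.121, -2.317, -0.0]
ft_force: [-1.0, -0.2, 0.3]
grip_width: 87.3
grip_force: 0.0
1.6833 [545.80735472  -5.38938965 422.1787567 ] [-2.12135622e+00 -2.31719436e+00 -4.80640109e-04] [-2.14779668e-01  2.89956235e-01  1.45354143e+00  2.73597619e-04
  1.39794979e+00 -3.03013695e-01] [-1.04006063 -0.21471343  0.29208557]
{'fx': 325.19226210127806, 'fy': 325.19226210127806, 'cx': 282.0087477815021, 'cy': 211.8293784852424, 'tool_from_camera': array([[-4.68841828e-04, -9.56402373e-01, -2.92051845e-01,
         8.00552600e+01],
       [ 9.99999890e-01, -4.52968322e-04, -1.21970803e-04,
        -1.32318806e-01],
       [-1.56370684e-05, -2.92051870e-01,  9.56402481e-01,
        -9.22915547e+01],
       [ 0.00000000e+00,  0.00000000e+00,  0.00000000e+00,
         1.00000000e+00]])}
5.052741061811239
```

View pics/w1.png

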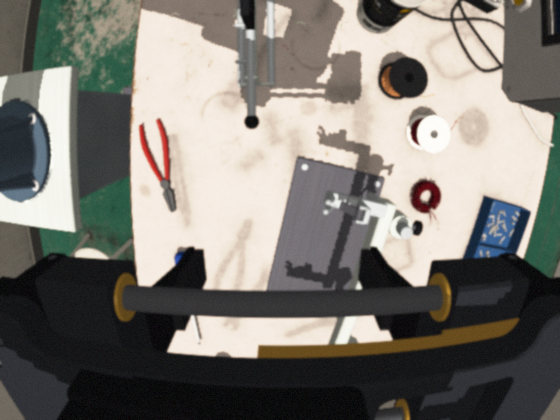

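The wrist view shows the left hook at about (345,200). The gripper hides the right one, so I'll move on to −y to bring both into view.

```bash
python3 -m crank '[[[0.0,-0.036,0],-2,1],[[0.0,-0.036,0],-2,1],[[0.0,-0.036,0],-2,1],[[0.0,-0.036,0],-2,1],[[0.0,-0.036,0],-2,1],[[0.0,-0.036,0],-2,1],[[0.0,-0.036,0],0,1],[[0,-0.036,0],0,1],[[0,0,0],0,1],[[0,0,0],0,1]]'
python3 - <<'E'
from rig import arm,imaging
import numpy as np,cv2
s=arm.read_state();print(s["time_s"],s["tool_pos"],s["orientation"],s["qd"].round(3))
p,d=imaging.read_camera("wrist");np.savez("pics/w2.npz",p=p,d=d,pos=s["tool_pos"],o=s["orientation"])
cv2.imwrite("pics/w2.png",cv2.resize(p[0:280,180:460],None,fx=2.14,fy=2.14,interpolation=2)[...,::-1])
E
```

```text
time_s: 2.57
tool_pos: [545.2, -291.2, 420.8]
orientation: [-2.347, -2.084, -0.0]
ft_force: [0.0, 0.0, -0.2]
grip_width: 87.0
grip_force: 0.0
2.5667 [ 545.15005391 -291.21712188  420.84638997] [-2.34653028e+00 -2.08429098e+00 -2.55896483e-04] [ 0.041 -0.026  0.028  0.014  0.009  0.003]
```

View pics/w2.png

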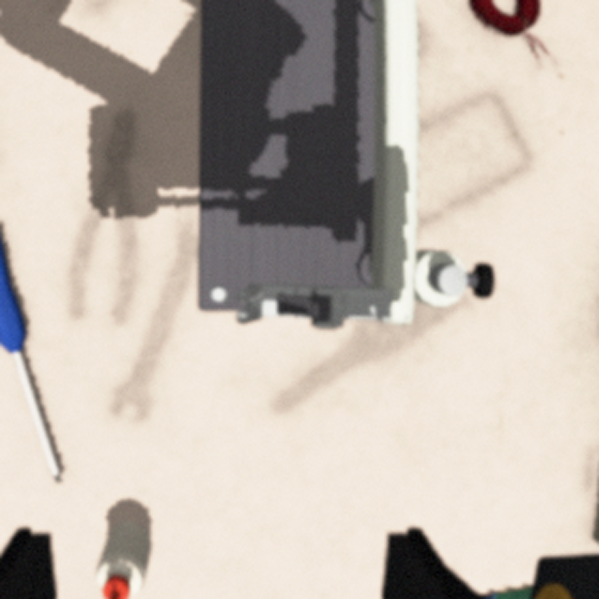

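The right hook is at crop (245–345, 305), with its bright catch at about (270,307). The crossbar runs up the picture at column 400, and the glue is at (117,590). I'll get the hook geometry from the depth in both wrist views.

```bash
cat >> h.py <<'E'
def wcloud(f):
    a=np.load(f); m=imaging.camera_model("wrist"); v,u=np.mgrid[:420,:560]
    x=(u-m["cx"])/m["fx"]; y=(v-m["cy"])/m["fy"]; th=np.hypot(x,y)+1e-9
    k=np.tan(np.minimum(th,1.5))/th; d=a["d"]
    P=np.stack([x*k*d,y*k*d,d],-1); T=m["tool_from_camera"]
    P=P@T[:3,:3].T+T[:3,3]
    return P@cv2.Rodrigues(a["o"])[0].T+a["pos"],a
E
python3 - <<'E'
from h import *
yaw=np.radians(-7.1); Rz=np.array([[np.cos(yaw),-np.sin(yaw)],[np.sin(yaw),np.cos(yaw)]])
im=[]
for f in("pics/w1.npz","pics/w2.npz"):
    X,a=wcloud(f); xy=(X[...,:2]-[625,-125])@Rz; z=X[...,2]
    ok=(a["d"]>0)&(abs(xy[...,0])<130)&(abs(xy[...,1])<160)&(z<230)
    g=ok&(abs(z-5)<15); print(f,"plate z",np.median(z[ok&(abs(z)<6)]),)
    b=ok&(z>130); q=np.c_[xy[b],z[b]]
    for sgn in(1,-1):
        h=q[(sgn*q[:,1]>85)&(q[:,0]<35)]
        print("hook",sgn,len(h))
        for lo in range(-70,36,5):
            r=h[(h[:,0]>=lo)&(h[:,0]<lo+5)]
            if len(r)>1: print(lo,len(r),"y",np.percentile(r[:,1],[5,50,95]).round(),"z",np.percentile(r[:,2],[5,50,95]).round())
    c=q[(abs(q[:,1])<95)&(q[:,0]>0)]
    if len(c)>10:
        for lo in range(-90,91,30):
            r=c[abs(c[:,1]-lo)<15]
            if len(r): print("bar",lo,np.percentile(r[:,0],[3,97]).round(1),np.median(r[:,2]).round(1))
    # visual top-down of hooks
E
```

```text
pics/w1.npz plate z -0.11582361508516215
hook 1 1495
-55 18 y [104. 107. 116.] z [205. 207. 209.]
-50 57 y [104. 113. 118.] z [200. 207. 209.]
-45 111 y [104. 114. 118.] z [163. 185. 201.]
-40 22 y [106. 117. 118.] z [165. 174. 191.]
-35 81 y [104. 111. 117.] z [168. 170. 190.]
-30 103 y [105. 111. 117.] z [168. 189. 194.]
-25 99 y [106. 113. 117.] z [168. 195. 200.]
-20 135 y [103. 112. 118.] z [171. 203. 209.]
-15 120 y [102. 112. 119.] z [170. 207. 210.]
-10 139 y [103. 113. 118.] z [170. 209. 211.]
-5 22 y [105. 117. 117.] z [163. 174. 211.]
0 18 y [114. 116. 117.] z [163. 169. 170.]
5 33 y [110. 114. 117.] z [164. 169. 170.]
10 61 y [103. 111. 117.] z [165. 169. 170.]
15 58 y [103. 110. 117.] z [167. 169. 171.]
20 174 y [ 86.  97. 118.] z [140. 160. 170.]
25 121 y [ 87. 104. 119.] z [148. 165. 170.]
30 123 y [ 88. 105. 119.] z [149. 165. 167.]
hook -1 54
20 48 y [-103.  -91.  -86.] z [140. 150. 163.]
25 4 y [-87. -86. -85.] z [165. 165. 166.]
30 2 y [-85. -85. -85.] z [165. 166. 166.]
bar -90 [22.1 60.1] 155.9
bar -60 [22.2 39.2] 165.1
bar -30 [22.6 38.8] 165.4
bar 0 [22.4 28.2]
[... 453 characters left out ...]
. -112.] z [169. 197. 200.]
-20 125 y [-127. -118. -112.] z [177. 205. 209.]
-15 104 y [-128. -119. -112.] z [204. 208. 210.]
-10 98 y [-128. -120. -113.] z [208. 210. 212.]
-5 10 y [-126. -113. -113.] z [168. 170. 210.]
0 36 y [-127. -119. -113.] z [168. 169. 170.]
5 73 y [-128. -120. -113.] z [168. 169. 170.]
10 65 y [-127. -120. -113.] z [167. 170. 171.]
15 70 y [-127. -120. -113.] z [167. 169. 170.]
20 242 y [-125. -104.  -87.] z [141. 163. 170.]
25 173 y [-128. -105.  -87.] z [164. 165. 170.]
30 180 y [-128. -108.  -87.] z [164. 166. 167.]
bar -90 [22.4 55.7] 164.8
bar -60 [22.5 39.4] 164.8
bar -30 [22.7 40. ] 164.8
bar 0 [22.9 40.2] 164.9
bar 30 [22.9 39.9] 164.8
bar 60 [23. 24.] 144.6
```

```bash
python3 - <<'E'
from h import *
yaw=np.radians(-7.4); Rz=np.array([[np.cos(yaw),-np.sin(yaw)],[np.sin(yaw),np.cos(yaw)]])
for f,s,yc in(("pics/w1.npz",1,111),("pics/w2.npz",-1,-120)):
    X,a=wcloud(f); xy=(X[...,:2]-[625,-125])@Rz; z=X[...,2]; x,y=xy[...,0],xy[...,1]
    b=(a["d"]>0)&(z>155)&(z<230)&(abs(y-yc)<9)
    q=np.c_[x[b],y[b],z[b]]
    for lo in range(-55,-12):
        r=q[(q[:,0]>=lo)&(q[:,0]<lo+1)]
        print(lo,np.sort(r[:,2]).round().astype(int)[::max(1,len(r)//8)])
    b=(a["d"]>0)&(abs(z-186)<4)&(x>40)&(x<90)&(abs(y)<160)
    if b.sum()>5:
        p=xy[b].astype(np.float32); print("post",len(p),cv2.minEnclosingCircle(p),p.mean(0))
E
```

```text
-55 []
-54 []
-53 [206 206]
-52 [205 206 206 207 207 207 207 208 208 209 209]
-51 [205 205 206 206 207 208 208 208 208 209 209]
-50 [204 205 207 207 207 207 208 208 208 208 208 209 209]
-49 [202 205 206 206 207 207 207 208 208 208 208 209 209]
-48 [201 202 203 203 205 206 207 207 208 208 208 208 209]
-47 [195 196 200 203 205 206 206 206 207]
-46 [160 163 167 169 172 176 178 186 202]
-45 [167 169 179 181 186 194 198 201 202]
-44 [174 178 183 187 189 190 190 191 191 194 194 197 197 199 200]
-43 [163 173 185 190 192 195 196 197 197]
-42 [176 181 185 189 189 190 192 193 194 195 195 196]
-41 [163 167 180 187 188 189 190 190 190 190 191 193 193 194]
-40 [161 168 183 188 189 190 191 192]
-39 [165 169]
-38 [165 169]
-37 [165 169]
-36 [168 169 169 169 170]
-35 [161 167 168 168 169 169 169 169 169 169 170 170 170 170 171]
-34 [169 169 169 169 169 169 169 170 170 170 170 171]
-33 [164 168 169 169 170 171 188 189]
-32 [165 169 169 170 188 189 190 190]
-31 [162 169 169 169 169 170 170 189 190 190 191 192]
-30 [168 169 169 169 170 170 189 190 191 191 192]
-29 [162 169 169 170 170 190 191 192 193]

[... 2239 characters left out ...]
95 195 196 196 197 197]
-24 [168 169 169 169 170 171 195 197 197 197 197 197 197 198 198]
-23 [168 169 169 195 196 196 197 198 198 199]
-22 [168 172 173 176 197 198 199 199 199 200]
-21 [170 176 177 178 179 199 199 200 200 200]
-20 [173 177 177 178 195 199 200 200 200 200 200 200 201 201 201]
-19 [173 177 178 200 201 201 201 203 203 204]
-18 [173 178 202 202 204 205 205 206]
-17 [172 178 200 206 206 207 207 208 209 209 211]
-16 [172 177 206 207 207 208 209 209]
-15 [172 178 206 207 208 208 208 208 209 209 210]
-14 [206 207 207 208 208 208 208 209 209]
-13 [171 206 207 207 208 208 208 209 209 209]
post 177 ((53.95595932006836, -105.36557006835938), 8.241158485412598) [  53.473446 -105.2793  ]
```

```bash
python3 -m crank '[[[-0.006,0.039,0],1.2,1],[[-0.006,0.039,0],1.2,1],[[-0.006,0.039,0],1.2,1],[[-0.006,0.039,0],1.2,1],[[-0.006,0.039,0],1.2,1],[[-0.006,0.039,0],1.2,1],[[-0.006,0.039,0],1.2,1],[[-0.006,0.039,0],1.2,1],[[-0.006,0.039,0],1.2,1],[[-0.004,0.02,0],1.2,1]]';python3 -m crank '[[[0,0,0],0,1],[[0,0,0],0,1],[[0,0,0],0,1]]'
python3 - <<'E'
from rig import arm,imaging
s=arm.read_state()
from h import *
p,d=imaging.read_camera("wrist");np.savez("pics/w3.npz",p=p,d=d,pos=s["tool_pos"],o=s["orientation"])
X,a=wcloud("pics/w3.npz"); x,y,z=X[...,0],X[...,1],X[...,2]
b=(d>0)&(abs(x-488)<40)&(abs(y-206)<50)&(z>154)&(z<168); q=X[b]
print("tab",len(q),q[:,2].min(),np.median(q[:,2]),q.min(0),q.max(0),cv2.minAreaRect(q[:,:2].astype(np.float32)))
for sg in(0,1):
    k=(d>0)&(abs(x-(475,501)[sg])<25)&(abs(y-(347,64)[sg])<20)&(z>85)&(z<115)
    k&=p.max(-1)<90
    q=X[k]; print("knob",len(q), cv2.minEnclosingCircle(q[:,:2].astype(np.float32)) if len(q) else "", q[:,2].max() if len(q) else "")
r=(d>0)&(abs(x-488)<45)&(abs(y-206)<135)&(z>96)&(z<106); q=X[r]
for yy in range(80,340,20):
    t=q[abs(q[:,1]-yy)<4]
    if len(t): print(yy,len(t),t[t[:,2]>t[:,2].max()-2][:,0].mean().round(1),np.ptp(t[:,0]).round(1),t[:,2].max().round(1))
R=cv2.Rodrigues(s["orientation"])[0];print(s["time_s"],s["tool_pos"],np.degrees(np.arctan2(R[1,1],R[0,1])),R[2])
E
```

```text
time_s: 3.45
tool_pos: [484.1, 85.5, 422.3]
orientation: [-2.106, -2.327, -0.002]
ft_force: [-0.8, 0.2, 0.0]
grip_width: 86.7
grip_force: 0.0
time_s: 3.7
tool_pos: [486.6, 80.5, 422.3]
orientation: [2.114, 2.324, -0.001]
ft_force: [0.8, -0.8, -0.3]
grip_width: 86.6
grip_force: 0.0
tab 451 154.3170132805089 160.44390222593807 [478.33824247 183.21629302 154.31701328] [493.77940812 226.55273563 163.15029265] ((485.9675598144531, 205.1571502685547), (11.879960060119629, 43.680782318115234), 5.300376892089844)
knob 0  
knob 107 ((499.8521423339844, 64.92412567138672), 8.067702293395996) 105.3125323230746
80 52 498.2 10.9 102.3
100 54 495.3 11.1 102.1
120 70 494.4 15.4 102.4
140 56 491.8 10.7 101.5
160 56 489.8 10.8 101.9
180 57 489.0 11.5 102.3
240 48 482.9 10.6 102.2
260 54 481.0 10.8 102.7
280 52 479.1 10.7 102.4
300 50 476.9 10.7 102.2
3.7 [486.5582669   80.50331645 422.30070175] 5.401391710915397 [-3.65724661e-04 -1.34873713e-04 -9.99999924e-01]
```

```bash
python3 -m crank '[[[0,0.04,-0.01],0,1],[[0,0.04,-0.01],0,1],[[0,0.04,-0.01],0,1],[[0,0.005,-0.02],0,1],[[0,0,-0.03],0,1],[[0,0,-0.03],0,1],[[0,0,-0.02],0,1],[[0,0,-0.02],0,1],[[0,0,0],0,1],[[0,0,0],0,1]]'; python3 -m crank '[[[0,0,0],0,1],[[0,0,0],0,1],[[0,0,0],0,1]]'
```

```text
time_s: 4.58
tool_pos: [487.3, 203.6, 271.5]
orientation: [-2.118, -2.318, 0.004]
ft_force: [1.4, -0.5, 0.4]
grip_width: 86.9
grip_force: 0.0
time_s: 4.83
tool_pos: [488.2, 204.5, 273.7]
orientation: [2.116, 2.319, 0.004]
ft_force: [0.5, -0.0, -0.0]
grip_width: 86.5
grip_force: 0.0
```

```bash
python3 -m crank '[[[-0.001,0,-0.025],0,1],[[-0.001,0,-0.025],0,1],[[0,0,-0.02],0,1],[[0,0,-0.0125],0,1],[[0,0,0],0,1],[[0,0,0],0,1],[[0,0,0],0,1]]'; python3 -m crank '[[[0,0,0],0,0.3],[[0,0,0],0,0],[[0,0,0],0,-1],[[0,0,0],0,-1],[[0,0,0],0,-1],[[0,0,0],0,-1],[[0,0,0],0,-1],[[0,0,0],0,-1]]' 35
```

```text
time_s: 5.42
tool_pos: [486.2, 204.8, 191.0]
orientation: [2.116, 2.32, 0.003]
ft_force: [0.5, -0.3, 1.0]
grip_width: 86.9
grip_force: 0.0
time_s: 6.08
tool_pos: [485.3, 204.6, 189.7]
orientation: [-2.117, -2.321, 0.0]
ft_force: [-0.4, 0.7, 0.7]
grip_width: 41.8
grip_force: 0.0
```

```bash
python3 -m crank '[[[0,0,0],0,-1],[[0,0,0],0,-1],[[0,0,0],0,-1],[[0,0,0],0,-1],[[0,0,0],0,-1],[[0,0,0],0,-1],[[0,0,0],0,-1],[[0,0,0],0,-1],[[0,0,0],0,-1]]'
```

```text
time_s: 6.83
tool_pos: [485.3, 204.6, 189.6]
orientation: [-2.117, -2.321, 0.0]
ft_force: [0.0, 0.4, -1.9]
grip_width: 11.5
grip_force: 35.0
```

```bash
python3 -m crank '[[[0,0,0.008],0,-1],[[0,0,0.015],0,-1],[[0,0,0.025],0,-1],[[0,0,0.025],0,-1],[[0,0,0.025],0,-1],[[0,0,0.025],0,-1],[[0,0,0.02],0,-1],[[0,0,0.01],0,-1],[[0,0,0],0,-1],[[0,0,0],0,-1]]'; python3 -m crank '[[[0,-0.015,0],-1,-1],[[0.002,-0.03,0],-1.5,-1],[[0.004,-0.038,0],-1.5,-1],[[0.004,-0.038,0],-1.5,-1],[[0.004,-0.038,0],-1.5,-1],[[0.004,-0.038,0],-1.5,-1],[[0.004,-0.038,0],-1.5,-1],[[0.004,-0.038,0],-1.5,-1],[[0.004,-0.03,0],-1.2,-1],[[0.003,-0.02,0],0,-1]]';  python3 -m crank '[[[0.002,-0.007,0],0,-1],[[0,0,0],0,-1],[[0,0,0],0,-1],[[0,0,0],0,-1],[[0,0,0],0,-1],[[0,0,0],0,-1]]'
```

```text
time_s: 7.67
tool_pos: [484.8, 204.5, 342.6]
orientation: [-2.117, -2.321, 0.001]
ft_force: [-0.1, 1.0, -3.1]
grip_width: 11.6
grip_force: 35.0
time_s: 8.5
tool_pos: [517.6, -121.5, 340.5]
orientation: [-2.362, -2.067, 0.004]
ft_force: [-0.1, 1.2, -1.5]
grip_width: 11.7
grip_force: 35.0
time_s: 9.0
tool_pos: [520.1, -124.0, 342.7]
orientation: [-2.358, -2.075, 0.0]
ft_force: [-0.3, 1.0, -2.6]
grip_width: 11.7
grip_force: 35.0
```

```bash
python3 - <<'E'
from rig import arm,imaging
from h import *
s=arm.read_state()
R=cv2.Rodrigues(s["orientation"])[0];print(s["tool_pos"],np.degrees(np.arctan2(R[1,1],R[0,1])))
p,d=imaging.read_camera("wrist");np.savez("pics/w4.npz",p=p,d=d,pos=s["tool_pos"],o=s["orientation"])
X,a=wcloud("pics/w4.npz"); yaw=np.radians(-7.4);Rz=np.array([[np.cos(yaw),-np.sin(yaw)],[np.sin(yaw),np.cos(yaw)]])
xy=(X[...,:2]-s["tool_pos"][:2])@Rz;x,y,z=xy[...,0],xy[...,1],X[...,2]
r=(d>0)&(abs(x)<30)&(z>215)&(z<265)&(y>20)&(y<160)
for yy in range(25,160,10):
    m=r&(abs(y-yy)<4)
    if m.sum(): zz=z[m];t=zz>zz.max()-2;print(yy,m.sum(),x[m][t].mean().round(1),x[m].min().round(1),x[m].max().round(1),zz.max().round(1))
cv2.imwrite("pics/w4.png",p[...,::-1])
E
```

```text
[ 520.0642463  -123.95592062  342.68307078] -7.310399393258903
25 337 0.4 -5.6 5.8 264.8
35 259 0.0 -5.5 5.7 255.2
45 262 -0.3 -5.4 5.0 255.3
55 283 -0.2 -6.0 5.0 255.5
65 285 -0.4 -6.0 5.5 255.6
75 290 -0.8 -5.9 5.5 255.8
85 346 -0.3 -8.0 7.5 255.2
95 298 -0.4 -6.4 5.4 256.2
105 305 -0.5 -6.5 5.4 255.6
115 295 -0.6 -6.4 5.3 255.2
125 268 -0.3 -5.9 5.3 255.9
135 396 -0.5 -9.4 8.2 258.2
145 301 -0.4 -10.5 9.3 259.5
```

View pics/w4.png

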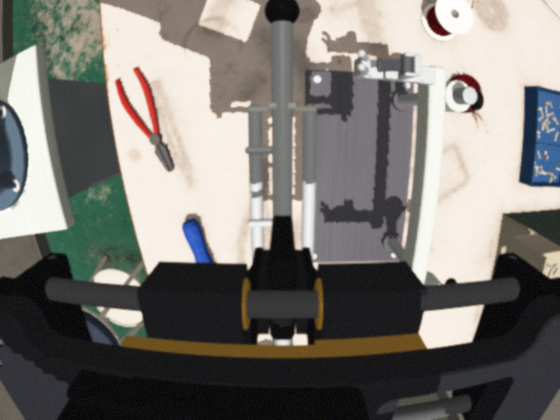

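The held rod runs straight up the picture (column 283), level and square with the stand. The left hook at (385,68) is ahead of it. Next I go over the slots.

```bash
python3 -m crank '[[[0.01,-0.0005,0],0,-1],[[0.02,-0.0005,0],0,-1],[[0.02,-0.0005,0],0,-1],[[0.015,-0.0005,0],0,-1],[[0.01,0,0],0,-1],[[0,0,0],0,-1],[[0,0,0],0,-1],[[0,0,0],0,-1],[[0,0,0],0,-1]]'
cat > chk.py <<'E'
from rig import arm,imaging
from h import *
s=arm.read_state()
R=cv2.Rodrigues(s["orientation"])[0];print(s["tool_pos"],np.degrees(np.arctan2(R[1,1],R[0,1])),s["ft_force"])
p,d=imaging.read_camera("wrist");np.savez("pics/w5.npz",p=p,d=d,pos=s["tool_pos"],o=s["orientation"])
X,a=wcloud("pics/w5.npz"); yaw=np.radians(-7.4);Rz=np.array([[np.cos(yaw),-np.sin(yaw)],[np.sin(yaw),np.cos(yaw)]])
xy=(X[...,:2]-[594.5,-125.9])@Rz;x,y,z=xy[...,0],xy[...,1],X[...,2]
c=s["tool_pos"][2]-93.2
for yy in (35,55,95,102,110,115,120,128,145):
    m=(d>0)&(abs(x)<30)&(abs(z-c)<9)&(abs(y-yy)<3)
    if m.sum(): print("rod",yy,x[m].min().round(1),x[m].max().round(1),z[m].max().round(1))
for n,lo,hi in(("lip",-24,-15),("bracket",8,22)):
    m=(d>0)&(x>lo)&(x<hi)&(abs(y-115)<10)&(z>202)&(z<216)
    if m.sum()>5: print(n,m.sum(),np.percentile(x[m],[3,97]).round(1),np.percentile(y[m],[3,97]).round(1),np.median(z[m]).round(1))
print("bar",[np.percentile(x[m],3).round(1) for yy in(20,50,80) for m in[(d>0)&(z>160)&(z<170)&(abs(y-yy)<5)&(x>40)&(x<80)] if m.sum()>5])
E
python3 chk.py
```

```text
time_s: 9.8
tool_pos: [594.4, -127.2, 342.6]
orientation: [-2.36, -2.072, 0.001]
ft_force: [0.0, 0.8, -3.3]
grip_width: 11.8
grip_force: 35.0
[ 594.37280367 -127.19414946  342.64356016] -7.423628063597708 [ 0.04437675  0.84421438 -3.33106115]
rod 35 -5.4 5.2 255.0
rod 55 -5.9 5.0 255.7
rod 95 -6.3 5.5 255.2
rod 102 -6.3 5.5 255.5
rod 110 -6.2 5.5 255.6
rod 115 -6.2 5.5 255.2
rod 120 -5.7 5.5 255.3
rod 128 -5.7 5.6 255.8
rod 145 -9.6 9.7 258.4
lip 137 [-20.8 -15.4] [106.9 121.8] 206.9
bracket 393 [12.3 21.6] [105.3 122.4] 207.5
bar [np.float64(53.6), np.float64(53.3), np.float64(53.5)]
```

```bash
python3 -m crank '[[[0.0005,0.001,-0.008],0,-1],[[0,0,-0.012],0,-1],[[0,0,-0.012],0,-1],[[0,0,-0.008],0,-1],[[0,0,-0.004],0,-1],[[0,0,0],0,-1],[[0,0,0],0,-1],[[0,0,0],0,-1],[[0,0,0],0,-1]]'; python3 -m crank '[[[0,0,-0.001],0,-1],[[0,0,-0.001],0,-1],[[0,0,-0.001],0,-1],[[0,0,-0.001],0,-1],[[0,0,0],0,-1],[[0,0,0],0,-1]]'; python3 -m crank '[[[0,0,-0.001],0,-1],[[0,0,-0.001],0,-1],[[0,0,-0.001],0,-1],[[0,0,0],0,-1],[[0,0,0],0,-1]]'
```

```text
time_s: 10.6
tool_pos: [596.2, -126.6, 299.5]
orientation: [2.359, 2.072, 0.001]
ft_force: [-0.6, 0.4, -2.7]
grip_width: 12.0
grip_force: 35.0
time_s: 11.1
tool_pos: [595.6, -126.4, 294.7]
orientation: [-2.36, -2.073, 0.0]
ft_force: [0.1, -0.4, -2.8]
grip_width: 11.6
grip_force: 35.0
time_s: 11.52
tool_pos: [595.6, -126.4, 292.0]
orientation: [-2.36, -2.073, 0.001]
ft_force: [-2.4, 0.6, 2.4]
grip_width: 12.1
grip_force: 35.0
```

```bash
for i in 1 2; do :; done; python3 -m crank '[[[0,0,-0.001],0,-1],[[0,0,-0.001],0,-1],[[0,0,0],0,-1],[[0,0,0],0,-1]]'; python3 -m crank '[[[0,0,-0.001],0,-1],[[0,0,-0.001],0,-1],[[0,0,0],0,-1],[[0,0,0],0,-1]]'
```

```text
time_s: 11.85
tool_pos: [595.4, -126.4, 289.4]
orientation: [-2.36, -2.072, 0.001]
ft_force: [-1.9, -0.4, 2.2]
grip_width: 11.7
grip_force: 35.0
time_s: 12.18
tool_pos: [595.5, -126.3, 287.4]
orientation: [-2.36, -2.072, 0.001]
ft_force: [-3.6, 0.2, 1.1]
grip_width: 11.6
grip_force: 35.0
```

```bash
python3 -m crank '[[[0,0,-0.001],0,-1],[[0,0,-0.001],0,-1],[[0,0,0],0,-1],[[0,0,0],0,-1]]'; python3 -m crank '[[[0,0,-0.001],0,-1],[[0,0,-0.001],0,-1],[[0,0,0],0,-1],[[0,0,0],0,-1]]';python3 -m crank '[[[0,0,-0.001],0,-1],[[0,0,-0.001],0,-1],[[0,0,0],0,-1],[[0,0,0],0,-1]]'
```

```text
time_s: 12.52
tool_pos: [595.6, -126.3, 285.5]
orientation: [-2.36, -2.073, 0.001]
ft_force: [-3.5, 0.3, 1.1]
grip_width: 12.1
grip_force: 35.0
time_s: 12.85
tool_pos: [595.6, -126.4, 283.5]
orientation: [-2.36, -2.073, 0.0]
ft_force: [-3.8, 0.9, 0.4]
grip_width: 11.8
grip_force: 35.0
time_s: 13.18
tool_pos: [596.0, -126.5, 281.8]
orientation: [2.36, 2.073, 0.0]
ft_force: [-2.7, 0.5, 1.0]
grip_width: 11.9
grip_force: 35.0
```

```bash
python3 -m crank '[[[0,0,-0.001],0,-1],[[0,0,-0.001],0,-1],[[0,0,0],0,-1],[[0,0,0],0,-1]]'; python3 -m crank '[[[0,0,-0.001],0,-1],[[0,0,-0.001],0,-1],[[0,0,0],0,-1],[[0,0,0],0,-1]]';python3 -m crank '[[[0,0,-0.001],0,-1],[[0,0,-0.001],0,-1],[[0,0,0],0,-1],[[0,0,0],0,-1]]'
```

```text
time_s: 13.52
tool_pos: [595.3, -126.3, 279.2]
orientation: [-2.359, -2.072, 0.002]
ft_force: [-3.4, -0.7, 0.7]
grip_width: 11.7
grip_force: 35.0
time_s: 13.85
tool_pos: [595.2, -126.2, 277.1]
orientation: [-2.359, -2.072, 0.002]
ft_force: [-4.3, 1.1, -2.5]
grip_width: 11.7
grip_force: 35.0
time_s: 14.18
tool_pos: [595.4, -126.3, 275.3]
orientation: [-2.36, -2.072, 0.001]
ft_force: [-4.8, 0.2, -1.8]
grip_width: 12.0
grip_force: 35.0
```

```bash
python3 -m crank '[[[0,0,-0.001],0,-1],[[0,0,-0.001],0,-1],[[0,0,0],0,-1],[[0,0,0],0,-1]]'; python3 -m crank '[[[0,0,-0.001],0,-1],[[0,0,-0.001],0,-1],[[0,0,0],0,-1],[[0,0,0],0,-1]]';python3 -m crank '[[[0,0,-0.001],0,-1],[[0,0,0],0,-1],[[0,0,0],0,-1]]'
```

```text
time_s: 14.52
tool_pos: [595.3, -126.3, 273.2]
orientation: [-2.359, -2.072, 0.001]
ft_force: [-4.8, 1.4, -2.6]
grip_width: 12.1
grip_force: 35.0
time_s: 14.85
tool_pos: [596.6, -126.6, 272.0]
orientation: [2.359, 2.072, 0.002]
ft_force: [-2.2, -0.0, -3.5]
grip_width: 11.4
grip_force: 35.0
time_s: 15.1
tool_pos: [596.6, -126.6, 271.2]
orientation: [2.359, 2.072, 0.002]
ft_force: [-0.7, 0.8, -2.1]
grip_width: 11.8
grip_force: 35.0
```

```bash
python3 -m crank '[[[0,0,-0.001],0,-1],[[0,0,0],0,-1],[[0,0,0],0,-1]]'; python3 -m crank '[[[0,0,-0.001],0,-1],[[0,0,0],0,-1],[[0,0,0],0,-1]]'
```

```text
time_s: 15.35
tool_pos: [596.5, -126.7, 270.1]
orientation: [2.359, 2.072, 0.002]
ft_force: [-0.5, 0.4, -2.1]
grip_width: 12.0
grip_force: 35.0
time_s: 15.6
tool_pos: [596.5, -126.7, 269.6]
orientation: [2.359, 2.072, 0.002]
ft_force: [-1.0, 0.1, 2.5]
grip_width: 12.2
grip_force: 35.0
```

```bash
python3 -m crank '[[[0,0,-0.0007],0,-1],[[0,0,0],0,-1],[[0,0,0],0,-1]]';python3 -m crank '[[[0,0,0],0,-1],[[0,0,0],0,-1],[[0,0,0],0,-1]]'; python3 - <<'E'
from rig import arm; s=arm.read_state(); print(s["ft_force"],s["torque"])
E
```

```text
time_s: 15.85
tool_pos: [596.5, -126.7, 269.3]
orientation: [2.359, 2.071, 0.002]
ft_force: [-1.9, -0.2, 4.3]
grip_width: 12.1
grip_force: 35.0
time_s: 16.1
tool_pos: [596.5, -126.7, 269.3]
orientation: [2.359, 2.071, 0.002]
ft_force: [-0.0, 0.4, 4.9]
grip_width: 11.6
grip_force: 35.0
[-0.02744396  0.41408714  4.94786776] [ 0.01862594  0.25437103 -0.02330906]
```

```bash
python3 -m crank '[[[0,0,0.001],0,-1],[[0,0,0.001],0,-1],[[0,0,0.001],0,-1],[[0,0,0],0,-1],[[0,0,0],0,-1]]';python3 -m crank '[[[0,0,0.001],0,-1],[[0,0,0],0,-1],[[0,0,0],0,-1]]';python3 -m crank '[[[0,0,0.001],0,-1],[[0,0,0],0,-1],[[0,0,0],0,-1]]'
```

```text
time_s: 16.52
tool_pos: [595.4, -126.2, 270.2]
orientation: [-2.359, -2.072, 0.001]
ft_force: [0.1, 0.4, -2.8]
grip_width: 11.8
grip_force: 35.0
time_s: 16.77
tool_pos: [595.7, -126.4, 271.8]
orientation: [-2.36, -2.073, 0.0]
ft_force: [-0.9, -0.0, -1.7]
grip_width: 11.9
grip_force: 35.0
time_s: 17.02
tool_pos: [595.8, -126.5, 273.1]
orientation: [2.36, 2.073, 0.0]
ft_force: [-0.7, 0.5, -2.3]
grip_width: 12.0
grip_force: 35.0
```

```bash
python3 -m crank '[[[0,0,0.001],0,-1],[[0,0,0],0,-1],[[0,0,0],0,-1]]';python3 -m crank '[[[0,0,0.0007],0,-1],[[0,0,0],0,-1],[[0,0,0],0,-1]]'
```

```text
time_s: 17.27
tool_pos: [595.9, -126.4, 274.2]
orientation: [2.36, 2.073, 0.0]
ft_force: [0.4, -0.2, -2.2]
grip_width: 11.9
grip_force: 35.0
time_s: 17.52
tool_pos: [595.7, -126.4, 274.5]
orientation: [-2.36, -2.073, 0.0]
ft_force: [-0.3, 0.1, -3.5]
grip_width: 11.8
grip_force: 35.0
```

```bash
python3 -m crank '[[[0,0,0.0007],0,-1],[[0,0,0],0,-1],[[0,0,0],0,-1]]'; python3 - <<'E'
from rig import arm; s=arm.read_state(); print(s["ft_force"],s["torque"])
E
```

```text
time_s: 17.77
tool_pos: [595.7, -126.4, 275.0]
orientation: [-2.36, -2.073, 0.0]
ft_force: [0.6, -0.5, -7.0]
grip_width: 11.2
grip_force: 35.0
[ 0.5842432  -0.53873504 -6.96261669] [-0.13654849 -0.11990879 -0.01250348]
```

```bash
python3 -m crank '[[[0,0,0.0007],0,-1],[[0,0,0],0,-1],[[0,0,0],0,-1],[[0,0,0],0,-1]]'; python3 - <<'E'
from rig import arm; s=arm.read_state(); print(s["ft_force"],s["torque"])
E
```

```text
time_s: 18.1
tool_pos: [595.7, -126.4, 275.5]
orientation: [-2.36, -2.072, 0.0]
ft_force: [1.6, -1.2, -11.7]
grip_width: 11.7
grip_force: 35.0
[  1.56104029  -1.20914417 -11.71187021] [-0.21391619 -0.3136305   0.02377082]
```

```bash
python3 -m crank '[[[0,0,0.0003],0,-1],[[0,0,0],0,-1],[[0,0,0],0,-1],[[0,0,0],0,-1],[[0,0,0],0,-1]]'; python3 -m crank '[[[0,0,-0.001],0,-1],[[0,0,-0.001],0,-1],[[0,0,-0.001],0,-1],[[0,0,-0.001],0,-1],[[0,0,-0.001],0,-1],[[0,0,0],0,-1],[[0,0,0],0,-1]]'
```

```text
time_s: 18.52
tool_pos: [595.6, -126.4, 276.0]
orientation: [-2.36, -2.073, 0.001]
ft_force: [3.6, -0.8, -14.9]
grip_width: 11.5
grip_force: 35.0
time_s: 19.1
tool_pos: [596.1, -126.5, 272.3]
orientation: [2.36, 2.072, 0.001]
ft_force: [0.2, 0.3, -3.1]
grip_width: 12.3
grip_force: 35.0
```

```bash
python3 -m crank '[[[0,0,-0.001],0,-1],[[0,0,-0.001],0,-1],[[0,0,0],0,-1],[[0,0,0],0,-1]]'; python3 -m crank '[[[0,0,-0.001],0,-1],[[0,0,0],0,-1],[[0,0,0],0,-1]]'
```

```text
time_s: 19.43
tool_pos: [596.0, -126.5, 269.9]
orientation: [2.36, 2.073, 0.001]
ft_force: [-0.4, 0.3, -0.5]
grip_width: 11.7
grip_force: 35.0
time_s: 19.68
tool_pos: [596.0, -126.5, 269.4]
orientation: [2.36, 2.072, 0.001]
ft_force: [-1.5, 0.8, 5.0]
grip_width: 11.7
grip_force: 35.0
```

```bash
python3 -m crank '[[[0,0,0.0005],0,-1],[[0,0,0],0,-0.7],[[0,0,0],0,-0.6],[[0,0,0],0,-0.4],[[0,0,0],0,-0.2],[[0,0,0],0,0],[[0,0,0],0,0],[[0,0,0],0,0],[[0,0,0],0,0],[[0,0,0],0,0]]'
```

```text
time_s: 20.52
tool_pos: [595.8, -126.4, 268.9]
orientation: [2.361, 2.073, -0.0]
ft_force: [0.5, 0.2, -0.4]
grip_width: 43.2
grip_force: 0.0
```

```bash
python3 -m crank '[[[0,0,0.005],0,0],[[0,0,0.01],0,0],[[0,0,0.015],0,0],[[0,0,0.02],0,0],[[0,0,0.02],0,0],[[0,0,0.02],0,0],[[0,0,0.02],0,0],[[0,0,0.02],0,0],[[0,0,0],0,0],[[0,0,0],0,0]]'; python3 -m crank '[[[0,-0.03,0.01],0,0],[[0,-0.03,0.01],0,0],[[0,-0.03,0.01],0,0],[[0,0,0],0,0],[[0,0,0],0,0],[[0,0,0],0,0],[[0,0,0],0,0],[[0,0,0],0,0],[[0,0,0],0,0],[[0,0,0],0,0]]'
python3 - <<'E'
from rig import arm,imaging
from h import *
s=arm.read_state();p,d=imaging.read_camera("wrist");np.savez("pics/w6.npz",p=p,d=d,pos=s["tool_pos"],o=s["orientation"])
X,a=wcloud("pics/w6.npz");yaw=np.radians(-7.4);Rz=np.array([[np.cos(yaw),-np.sin(yaw)],[np.sin(yaw),np.cos(yaw)]])
xy=(X[...,:2]-[594.5,-125.9])@Rz;x,y,z=xy[...,0],xy[...,1],X[...,2]
m=(d>0)&(abs(x)<30)&(abs(y)<25)&(z>232)&(z<250); print("tab",cv2.minAreaRect(xy[m].astype(np.float32)),np.median(z[m]))
for yy in(-130,-100,-60,60,95,130):
    m=(d>0)&(abs(x)<9)&(abs(y-yy)<3)&(z<200)&(z>165)
    if m.sum(): print(yy,np.percentile(z[m],98).round(1))
q,_=imaging.read_camera("side"); cv2.imwrite("pics/c4.png",cv2.resize(q[120:330,200:380],None,fx=2.8,fy=2.8,interpolation=2)[...,::-1])
E
```

```text
time_s: 21.35
tool_pos: [596.2, -126.5, 401.0]
orientation: [2.358, 2.071, 0.003]
ft_force: [0.6, 0.4, 0.0]
grip_width: 43.7
grip_force: 0.0
time_s: 22.18
tool_pos: [595.8, -215.5, 428.7]
orientation: [-2.359, -2.074, 0.0]
ft_force: [0.0, 0.3, 0.4]
grip_width: 43.7
grip_force: 0.0
tab ((1.4907488822937012, 0.13090896606445312), (12.082510948181152, 42.77857208251953), 0.013956754468381405) 240.65281390922448
-130 181.9
-100 182.0
-60 182.3
60 182.0
95 182.1
```

View pics/c4.png

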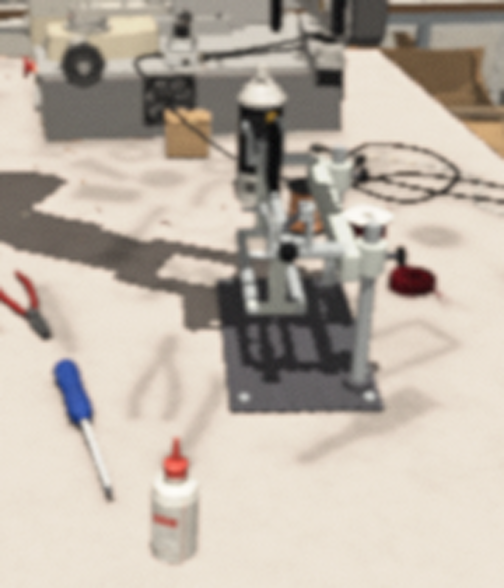

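The side crop shows the rack hanging upright in both hooks, its near knob at about (288,250), with the can and the glue standing. The rod top reads 182 mm at both ends, so it is level and home. I'm handing in.

```bash
python3 -c "
from rig import ticket; print(ticket.finish_job())"
```

```text
the job is handed in; nothing more can be done
None
```

The rack hangs level and home in both hooks; the catches held a tug of about 12 N, the can and glue still stand, and the job is handed in at about 22 s (no verdict was returned).

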